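Exchange the customer's tin and scan it

ROBOT

A 6-joint arm with a two-finger parallel gripper is mounted at the origin on a cart in front of the work surface, level with it; the furniture and walls round the work are solid. World frame = base frame: x ahead of the robot, y to its left, z up, the work surface at z = 0. Lengths are in mm, angles in rad, forces in N, time in s.
With the tool pointing down it reaches from about 350 to 875 mm from the base axis. Payload 4.2 kg.
Tool frame: the origin (TCP) lies between the finger pads; the fingertips stand 25 mm ahead of it and the grasp point (between the pads) lies 6 mm ahead of it; z points along the fingers, y is the line along which they close (so a half turn about z gives the same grasp; the last joint's range is limited). The gripper opens to 87 mm and grips with 3 to 60 N. Pads are 19 mm wide; open, the fingers measure 117 mm over their backs; the gripper's body (75 mm by 190 mm) begins 51 mm behind the grasp point.
Start: joints at [1.538, 0.385, 0.008, 0, -1.194, -0.259], TCP at [179.766, 598.568, 247.55] pointing down, gripper open.
Joint ranges: [-3.14, 3.14], [-1.21, 2.06], [-1.07, 1.41], [-3.16, 2.05], [-2.99, -0.16], [-3.1, 3.1]. Speed limits (rad/s): [2.79, 2.79, 3.14, 3.14, 3.14, 3.14].

INTERFACE

Orientations are given as a rotation vector (axis times angle).
In Python, from workcell import arm, effector, solver, get_state, viewer, finish_job gives the robot as it stands. Calls block until the motion is done:
- arm.reach(position, orientation): joint-space move of the TCP to a pose.
- arm.movel(position, feed=150, ori=None, guard=None): straight line of the TCP; ori=None keeps the orientation; feed is the mean speed in mm/s. With guard (N) it stops when the force on the tool has changed by that much, and returns True; else False.
- arm.move_j(angles): joint-space move.
- effector.gripper_to(opening, grip_force=None): finger opening in mm; grip_force is the grip in N (None keeps the last); returns when the fingers have stopped.
- arm.sleep(seconds).
- solver.ik(position, orientation): joint angles nearest the present ones, or None.
- get_state(): the state.
- viewer.capture(name): name is "scene" or "side" or "wrist"; returns a dict with "frame" (384x512x3 uint8, red, green, blue), "depth" (384x512 float32, mm along the optical axis (not along the pixel's ray), 0 where there is no reading), "fovy" (degrees; the focal length in pixels is half the picture's height over the tangent of half this angle, whatever the lens; pixels are square), "cx", "cy" (the principal point, pixels), "rvec" (rotation vector, rad) and "tvec" (3), from world to camera coordinates, as OpenCV has them. Camera axes: x right, y down, z forward; pixel columns grow to the right and rows downward; lengths in mm; the calibration is good to about 2 mm. A picture is of the moment at which its call begins.
A pose or a line that the arm cannot do raises arm.IKError and nothing moves.
- finish_job(): hands the job in; it is judged then, once.
The state is a dict: "t": time; "qpos": joint angles; "qvel": joint speeds; "tau": joint torques, N m; "tool_pos": TCP position; "eef_rot": TCP orientation; "contact_force": force on the tool from outside, world axes, zero at the start; "ft_torque": the same for the moment, N m; "gripper_width": finger opening in mm; "gripper_force": force on a finger pad.
Only numpy, scipy, OpenCV 4.12 (cv2) and the standard library are available. Lean on these libraries where they do the work, as an engineer would, in place of code of your own. Each camera call takes 0.05 s, during which the arm holds its last target. There are 200 camera calls.

TASK

The customer wants the tall tin after all, not the low one on the checkout mat: make the two tins change places, so that the tall tin stands in the middle of the mat and the low tin sits flat in the recess of the wooden display board that the tall tin came from, with both kept upright and the honey jar left alone. Then draw the hand scanner up out of its dock, turn its nose down and hold it still in the air with its window looking steeply down on the middle of the tall tin's lid, about 10 cm from it and touching nothing. Finish while still holding the scanner like that; do not put it down.

Things in the scene. Friction and masses are not known exactly. Their poses are not given: they have to be found in the camera images.
- tall_tin: The taller, narrower round tin, 57 mm in diameter, 60 mm high, about 0.09 kg, with a small striped code label on its lid. At the start it stands in one of the two recesses of the board (either one). Origin: centre of its underside; z up. Grip across its diameter.
- low_tin: The lower, wider round tin, 67 mm in diameter, 45 mm high, about 0.09 kg, also with a code label. At the start it stands on the mat, up to 30 mm off its middle. Origin: centre of its underside; z up. Grip across its diameter.
- honey_jar: Bystander: round glass jar with a black cap, 59 mm in diameter, 90 mm high, in the other recess of the board. Leave it there. Origin: centre of its underside.
- board: Dark wooden display board, 110 mm (x) by 212 mm (y) by 20 mm high, with two round recesses of 74 mm diameter and 8 mm depth side by side along its y, 104 mm apart. Fixed; either to the left or to the right of the mat, with the dock on the other side. Origin: centre of its underside.
- recess0 (a point): Centre of the floor of the recess at the board's -y end, 12 mm above the counter. 74 mm in diameter; the rim is 8 mm higher. A tin seated in it has its origin here.
- recess1 (a point): Centre of the floor of the recess at the board's +y end, 12 mm above the counter; same as recess0.
- mat: Checkout mat: square black ribbed rubber mat, 136 mm a side, 4 mm thick, fixed, between board and dock. Origin: centre of its underside; a tin on it has its origin 4 mm higher. The counter between mat and dock is clear (a gap of 80 mm or more), so a tin may be set down there for a while.
- dock: Charging dock: grey foot plate, 120 mm (x) by 96 mm (y), with a black socket block (60 by 54 mm, top 62 mm above the counter). The scanner's foot stands in the upright socket, 38 mm deep, with about 1.5 mm play all round. Fixed. Origin: on the counter under the middle of the socket; -x is the side to which the scanner looks.
- scanner: Pistol-shaped hand scanner, about 0.2 kg, 171 mm high, standing upright and loose in the dock: foot (36 by 30 mm), handle, and a head on top whose nose looks to the scanner's -x (about towards the robot) and 12 degrees up. Origin: centre of the foot's underside, 24 mm above the counter when docked; z up along the handle. It comes free when lifted straight up by more than 38 mm.
- scanner_grip (a point): Where to grip: middle of the head, 136 mm above the scanner's origin. Here the head is a box 44 mm wide (y) with flat upright sides, 42 mm high (z). -x is the line of sight, z points up out of the head. Close the fingers along y, from above; the grasp may be tilted about y. The nose bumper (52 mm wide) begins 41 mm ahead (-x); the head ends 43 mm behind.
- scanner_window (a point): Centre of the window in the nose, 56 mm ahead of scanner_grip. z points out of the window along the line of sight; y is the scanner's y.
- tall_tin_lid (a point): Middle of the top of the tall tin's lid, 60 mm above its origin.
There are look-alikes about, which are no part of the job. What is shaped like the tall_tin but turquoise is not meant.

How it is judged:
By the outcome, as a careful person would: the job done as asked, in the order asked, and still so for the second after the job is handed in, while the arm keeps its last pose, push and grip.
It also fails if it takes over 72 s, if anything falls off the work surface, if the arm or the gripper's body presses on something with over 40 N, if the wrist force passes 120 N, or if a joint passes its speed limit or range.

## Working session

There is one attempt and no reset: what is moved stays moved. The work goes in short steps, each a Python script; the robot and the scene stay as the last script left them, time stands still between calls to the robot, and variables do not carry over. Pictures are saved under pics/ and viewed, at most 10 in all, crops included, and the job is handed in when it is done.

```bash
ls; mkdir -p pics; cat > h.py <<'E'
import numpy as np, cv2
from scipy.spatial.transform import Rotation as R
from workcell import arm, effector, solver, get_state, viewer, finish_job
def cap(n):
    c=viewer.capture(n); f=c["frame"].shape[0]/2/np.tan(np.radians(c["fovy"])/2)
    c["f"]=f; c["Rm"]=R.from_rotvec(np.ravel(c["rvec"])).as_matrix(); c["t"]=np.ravel(c["tvec"]); return c
def cloud(c):
    h,w=c["depth"].shape; u,v=np.meshgrid(np.arange(w),np.arange(h)); d=c["depth"]
    p=np.stack([(u-c["cx"])/c["f"]*d,(v-c["cy"])/c["f"]*d,d],-1)
    P=(p-c["t"])@c["Rm"]; P[d==0]=np.nan; return P
def ray(c,u,v,z):
    d=np.array([(u-c["cx"])/c["f"],(v-c["cy"])/c["f"],1])@c["Rm"]; o=-c["t"]@c["Rm"]
    return o+d*(z-o[2])/d[2]
E
python3 - <<'E'
from h import *
import pickle
cs={n:cap(n) for n in("scene","side","wrist")}
pickle.dump(cs,open("c0.pkl","wb"))
im=np.hstack([cs[n]["frame"] for n in("scene","side")])
cv2.imwrite("pics/scene0.png",cs["scene"]["frame"][...,::-1]);cv2.imwrite("pics/side0.png",cs["side"]["frame"][...,::-1])
for n in cs: print(n,-cs[n]["t"]@cs[n]["Rm"],cs[n]["Rm"][2],cs[n]["f"], cs[n]["cx"],cs[n]["cy"])
print(get_state())
E
```

```text
pics
scene [-210.35241699 -591.04938756  875.89332638] [ 0.61303657  0.47582888 -0.63069251] 396.01305660318724 259.4758369980966 192.51753958376997
side [  431.79424023 -1129.64620533   972.22181941] [ 0.06187813  0.79532592 -0.60301557] 438.37058575204105 255.045430400483 195.60340060438799
wrist [255.55479266 574.19257361 383.33950354] [-0.28147886  0.08357569 -0.95592089] 289.53209750737597 256.0449036590441 189.15979241218463
{'t': 0.15, 'qpos': array([ 1.53758929e+00,  3.85367957e-01,  6.92810492e-03, -3.42289395e-04,
       -1.19400774e+00, -2.58619968e-01]), 'qvel': array([-0.00040057, -0.0031199 ,  0.00412617,  0.00208286,  0.00030012,
        0.0003174 ]), 'tau': array([ 4.94106698e-04, -3.91051733e+01,  1.87588012e+01,  4.22232181e+00,
        1.24173251e-02, -1.34733759e-04]), 'tool_pos': array([179.66959172, 598.17995278, 246.71496936]), 'eef_rot': array([ 3.10652094e+00, -4.56728158e-01, -2.04787217e-04]), 'contact_force': array([ 0.09536856,  0.24639404, -0.87166103]), 'ft_torque': array([-0.00437372, -0.07930095,  0.01697147]), 'gripper_force': 0.0, 'gripper_width': 87.03119178771772}
```

View pics/scene0.png

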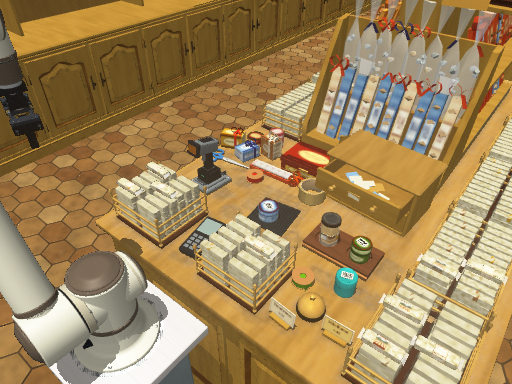

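View pics/side0.png

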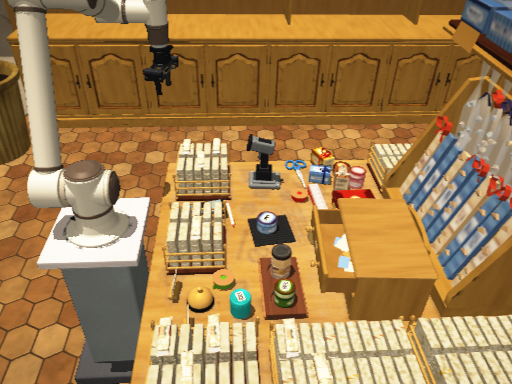

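Scene picture: the honey jar is at (330,230) and a dark green tin is in the other board recess at (361,248). The turquoise look-alike stands off the board at (346,282), the low blue tin is on the mat at (268,210), and the scanner is in its dock at (208,165). The green tin fits because it is in the board's recess and isn't turquoise. I'll check it in an enlarged crop.

```bash
python3 - <<'E'
from h import *
import pickle
cs=pickle.load(open("c0.pkl","rb"))
a=cs["scene"]["frame"][130:310,170:410];
cv2.imwrite("pics/crop.png",cv2.resize(a,None,fx=3.3,fy=3.3,interpolation=cv2.INTER_CUBIC)[...,::-1])
for n,pts in {"scene":dict(tall=(361,242),jar=(331,218),turq=(346,273),low=(268,205),scan=(207,145)),"side":dict(tall=(286,286),jar=(280,252),low=(266,216),turq=(240,296),scan=(262,143))}.items():
    P=cloud(cs[n]); 
    for k,(u,v) in pts.items(): print(n,k,P[v,u].round(0))
# top-surface centres: points at a height band around approx
for n in("scene","side"):
    P=cloud(cs[n]).reshape(-1,3); rgb=cs[n]["frame"].reshape(-1,3)
    ok=(P[:,0]>300)&(P[:,0]<900)&(abs(P[:,1])<450)
    P=P[ok]
    H,_=np.histogram(P[:,2],bins=np.arange(-10,200,4)); print(n,H)
E
```

```text
scene tall [ 578. -342.   73.]
scene jar [ 580. -239.  103.]
scene turq [ 464. -359.   62.]
scene low [558. -30.  52.]
scene scan [552. 221. 178.]
side tall [ 582. -348.   74.]
side jar [ 575. -248.  103.]
side low [556. -19.  44.]
side turq [ 458. -366.   61.]
side scan [558. 228. 178.]
scene [   2 1482 8660 2430  936  890  846 1265 1360  847  809  453  482  493
  581  437  628  893  374  155  273  187  173  231  225  144  167  699
  781  320  366  508  603 1624  621  236  278  272  524  313  162  202
  132  149  215  187  111  213 1707 1315   37   16]
side [ 107 3557 6414 1617  797  925  746 1420  896  596  470  368  413  393
  437  395  596  658  330  256  335  201  252  306  228  202  330 1057
  495  324  392  390  620 1179  324  218  232  254  428  208  188  173
  125  141  282  101  127  654 3602  458   24    6]
```

View pics/crop.png

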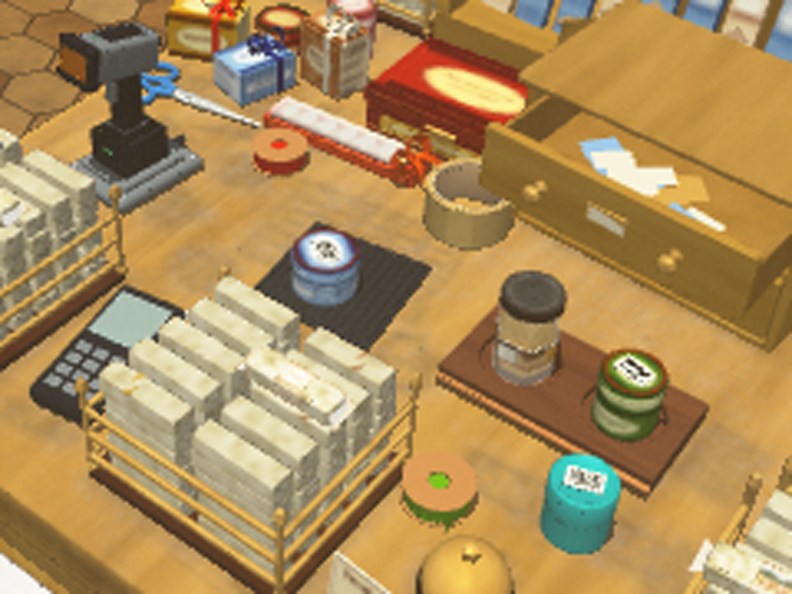

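The crop confirms it: the green tin (at (361,248) in the scene picture) is in the board's -y recess and the blue low tin is on the mat. The turquoise tin stands apart on the counter. Next I'll measure everything from both depth clouds.

```bash
cat >> h.py <<'E'
def band(P,c,r,z0,z1,rgb=None,f=None):
    m=(np.hypot(P[...,0]-c[0],P[...,1]-c[1])<r)&(P[...,2]>z0)&(P[...,2]<z1)
    if f is not None: m&=f(rgb.astype(int))
    return P[m]
def circ(Q):
    (c,r)=cv2.minEnclosingCircle(Q[:,:2].astype(np.float32)); return np.round(c,1),round(2*r,1),len(Q),np.round(Q.mean(0),1)
def rect(Q):
    c,s,a=cv2.minAreaRect(Q[:,:2].astype(np.float32)); return np.round(c,1),np.round(s,1),round(a,1),len(Q)
E
python3 - <<'E'
from h import *
import pickle
cs=pickle.load(open("c0.pkl","rb"))
dark=lambda a:a.max(-1)<75
brown=lambda a:(a[...,0]>a[...,2]+20)&(a[...,0]<140)
for n in("scene","side"):
    c=cs[n];P=cloud(c);g=c["frame"]
    print(n);print("tall",circ(band(P,(580,-343),40,68,78)));print("low",circ(band(P,(557,-25),45,45,56)))
    print("jar",circ(band(P,(578,-240),40,97,108)))
    print("mat",rect(band(P,(560,-30),110,0,9,g,dark)))
    print("board",rect(band(P,(578,-292),125,16,24,g,brown)))
    print("head",rect(band(P,(555,225),85,150,200))); print("block",rect(band(P,(555,225),60,58,66))); print("plate",rect(band(P,(555,225),85,4,25)))
    print("counter z",np.nanmedian(band(P,(560,80),25,-10,10)[:,2]))
# max height map 25mm cells
P=np.vstack([cloud(cs[n]).reshape(-1,3) for n in("scene","side")])
P=P[np.isfinite(P).all(1)]
xs=np.arange(300,850,25);ys=np.arange(400,-476,-25)
print("      "+" ".join(f"{x:4d}" for x in xs))
for y in ys:
    print(f"{y:5d} "+" ".join(f"{(lambda q:int(q.max()) if len(q) else -1)(P[(abs(P[:,0]-x-12)<12.5)&(abs(P[:,1]-y-12)<12.5)][:,2]):4d}" for x in xs))
E
```

```text
scene
tall (array([ 578.8, -344. ]), 58.5, 251, array([ 576.9, -344.8,   72.6]))
low (array([557.4, -29.1]), 68.6, 242, array([556.3, -31.7,  49.8]))
jar (array([ 580.2, -241.3]), 60.7, 233, array([ 577.5, -242.1,  102.9]))
mat (array([572.6, -40.4]), array([136.1, 134.7]), 6.7, 447)
board (array([ 579.5, -291.7]), array([112.7, 212.3]), 0.7, 1055)
head (array([553.9, 242.6]), array([ 52.6, 103.4]), 84.9, 446)
block (array([570. , 240.1]), array([56.1, 64.6]), 80.0, 109)
plate (array([556.4, 207.1]), array([128.2, 135.6]), 60.6, 287)
counter z 0.7219378707231765
side
tall (array([ 579.6, -345.2]), 59.9, 280, array([ 579.2, -346.2,   71.5]))
low (array([558.7, -32.1]), 73.0, 217, array([559.6, -33.5,  48.8]))
jar (array([ 579.6, -240.9]), 60.5, 247, array([ 580.2, -243.3,  101.7]))
mat (array([571. , -42.4]), array([133.1, 137. ]), 7.2, 748)
board (array([ 578.1, -295. ]), array([210. , 106.3]), 89.9, 396)
head (array([555. , 239.6]), array([ 53.5, 101.8]), 84.4, 368)
block (array([567.9, 241.6]), array([57.1, 56.4]), 84.7, 80)
plate (array([560.6, 232.4]), array([152.8, 132.7]), 22.4
[... 3628 characters left out ...]
 189
 -350   40   61   61   36    2   63   66   64   23   27   76   77   76  141  172  171  104  188  189  190  188  187
 -375   22   42   39   24    2   65   65   62   21   24   76   76   75   24  172  170    4  188  188  189  188  190
 -400   60   54    2    2    3   63   64   62   18   24   24   24   24   24  172  169  157  187  189  188  188  189
 -425   60   59    3    2    4    4    2    4    2   14    2    4    3    2    4    5    2  187  189  188  188  189
 -450   59   59    4    2    3    2    2    4    2    5    2    4    2    2    3    3    2    3    4    3    5  182
 -475   87   87   89   90  134   86   88  118   88    4    3    3    4    3    2    3    3    2    3    3    4    3
```

Both views agree within about 2 mm. The tall tin is in recess0 at about (579,-344), the low tin at (558,-30), the mat centre at (572,-41) with 7° yaw, the board at (579,-292) with yaw about 0, and the scanner grip near (561,240) with yaw about -5°. Before moving I'll check IK for every pose.

```bash
cat >> h.py <<'E'
def rv(M): return R.from_matrix(M).as_rotvec()
DOWN=rv(np.diag([-1.,1,-1]))     # tool x to the robot (camera side), closing along y
def tcp(g,ori,): return np.asarray(g,float)-6*R.from_rotvec(ori).apply([0,0,1])
def scan_pose(yaw,pitch_down,alpha,az=None):
    """tool orientation holding the scanner; pitch_down: sight angle below horizontal; alpha: grasp tilt behind head normal (rad);
    yaw: heading of scanner +x about z"""
    S=R.from_euler('z',yaw)*R.from_euler('y',-pitch_down)   # grip frame: -x sight, z up out of head
    T=R.from_euler('y',-alpha)  # placeholder sign checked below
    return S,T
E
python3 - <<'E'
from h import *
def show(n,p,o):
    q=solver.ik(tcp(p,o),o); print(n,None if q is None else np.round(q,2)); return q
for n,p in dict(low=(558,-30,47),lowhi=(558,-30,250),tall=(579,-344,62),tallhi=(579,-344,250),park=(560,110,43),mat=(572,-41,54)).items(): show(n,p,DOWN)
# grip frame G: x=back, z=up. sight=-x. tool: y=+-gy, z=-gz tilted by alpha so that the gripper leans back (+x)
def G(yaw,down): return (R.from_euler('z',yaw)*R.from_euler('y',-down)) # check: sight -x -> ?
print("sight for 90:",G(0,np.pi/2).apply([-1,0,0]),"up->",G(0,np.pi/2).apply([0,0,1]))
for s in(1,-1):
  for al in(0,15,25,35):
    a=np.radians(al); z=np.array([-np.sin(a),0,-np.cos(a)]); y=np.array([0,s,0.]); x=np.cross(y,z)
    T=R.from_matrix(np.stack([x,y,z],1))
    o=(G(np.radians(-5),-np.radians(12))*T).as_rotvec(); show(f"grasp s{s} a{al}",(561,240,160),o); show("  up",(561,240,260),o)
    for dn in(75,82,90):
      for yaw in(-30,-5,20):
        g=G(np.radians(yaw),np.radians(dn)); sight=g.apply([-1,0,0]); p=np.array([572,-41,64])-156*sight
        show(f"  fin dn{dn} yaw{yaw}",p,(g*T).as_rotvec())
E
```

```text
low [ 0.24  0.49 -0.39  0.   -0.69 -1.81]
lowhi [ 0.24  0.27 -0.14  0.   -1.16 -1.81]
tall [-0.3   0.62 -0.07  0.   -0.88 -1.27]
tallhi [-0.3   0.46  0.15  0.   -1.26 -1.27]
park [ 0.48  0.51 -0.36  0.   -0.7  -2.05]
mat [ 0.21  0.5  -0.34  0.   -0.73 -1.78]
sight for 90: [-2.22044605e-16  0.00000000e+00 -1.00000000e+00] up-> [-1.00000000e+00  0.00000000e+00  2.22044605e-16]
grasp s1 a0 [ 0.6   0.52  0.04 -0.14 -1.27 -2.21]
  up [ 0.6   0.44  0.18 -0.13 -1.47 -2.24]
  fin dn75 yaw-30 None
  fin dn75 yaw-5 [-0.49  0.32 -0.76 -2.62 -0.86  1.32]
  fin dn75 yaw20 [-0.49  0.32 -0.48 -1.94 -0.89  0.84]
  fin dn82 yaw-30 None
  fin dn82 yaw-5 [-0.53  0.39 -0.86 -2.66 -1.15  1.42]
  fin dn82 yaw20 [-0.59  0.38 -0.56 -2.03 -1.1   1.01]
  fin dn90 yaw-30 None
  fin dn90 yaw-5 [-0.57  0.54 -0.95 -2.66 -1.5   1.53]
  fin dn90 yaw20 [-0.67  0.49 -0.63 -2.08 -1.34  1.18]
grasp s1 a15 [ 0.53  0.64  0.25 -0.27 -1.58 -2.14]
  up [ 0.53  0.57  0.38 -0.27 -1.77 -2.19]
  fin dn75 yaw-30 None
  fin dn75 yaw-5 [-0.27  0.17 -0.45 -2.07 -0.18  0.6 ]
  fin dn75 yaw20 [-0.25  0.2  -0.34 -1.46 -0.51  0.2 ]
  f
[... 2226 characters left out ...]
n dn75 yaw-5 None
  fin dn75 yaw20 [-0.01  0.18 -0.34 -0.91 -0.35  2.69]
  fin dn82 yaw-30 None
  fin dn82 yaw-5 None
  fin dn82 yaw20 None
  fin dn90 yaw-30 None
  fin dn90 yaw-5 [-0.43  0.13 -0.66 -2.36 -0.45 -2.14]
  fin dn90 yaw20 [-0.41  0.18 -0.44 -1.63 -0.67 -2.68]
grasp s-1 a35 [ 0.46  0.81  0.49 -0.43 -1.96  1.  ]
  up [ 0.46  0.74  0.61 -0.47 -2.14  0.91]
  fin dn75 yaw-30 [-0.03  0.17 -0.86  1.86 -0.32 -0.69]
  fin dn75 yaw-5 None
  fin dn75 yaw20 [ 0.13  0.18 -0.39 -0.42 -0.35  2.14]
  fin dn82 yaw-30 None
  fin dn82 yaw-5 None
  fin dn82 yaw20 [ 0.03  0.14 -0.38 -0.76 -0.34  2.52]
  fin dn90 yaw-30 None
  fin dn90 yaw-5 None
  fin dn90 yaw20 [-0.18  0.13 -0.38 -1.21 -0.46  3.07]
```

```bash
cat >> h.py <<'E'
def go(p,feed=200,ori=DOWN): return arm.movel(tcp(p,ori),feed=feed,ori=ori)
def st():
    s=get_state(); print("t",round(s["t"],2),"tcp",s["tool_pos"].round(1),"w",round(s["gripper_width"],1),"gf",round(s["gripper_force"],1),"F",s["contact_force"].round(1))
def pick(x,y,zg,force=20):
    effector.gripper_to(87); arm.reach(tcp((x,y,zg+50),DOWN),DOWN); go((x,y,zg),120); effector.gripper_to(40,force); st()
def place(x,y,zg,w=87):
    go((x,y,zg+15),200); hit=arm.movel(tcp((x,y,zg-3),DOWN),feed=30,guard=4); st(); print("hit",hit); effector.gripper_to(w)
E
python3 - <<'E'
from h import *
arm.reach(tcp((558,-30,260),DOWN),DOWN)
pick(558,-30.5,4+42)
go((558,-30.5,80),150); c=cap("scene")
cv2.imwrite("pics/s1.png",c["frame"][...,::-1])
go((560,110,80)); place(560,110,42); go((560,110,110))
st()
E
```

```text
t 4.73 tcp [558.3 -30.5  52.6] w 67.0 gf 20.1 F [ 0.5 -1.2  2.8]
t 6.78 tcp [560.1 110.   48.3] w 67.0 gf 20.0 F [0.8 0.3 3.8]
hit True
t 7.96 tcp [559.9 110.1 116.6] w 86.9 gf 0.0 F [ 0.2 -0.5  0.1]
```

```bash
python3 - <<'E'
from h import *
import pickle
go((560,110,250),300); arm.reach(tcp((579,-344.5,250),DOWN),DOWN)
pick(579,-344.5,12+52)
go((579,-344.5,180),150)
arm.reach(tcp((572,-41.4,150),DOWN),DOWN)
cs={n:cap(n) for n in("scene","side")}
pickle.dump(cs,open("c1.pkl","wb")); st()
red=np.hstack([cs["scene"]["frame"][200:290,290:400],cs["side"]["frame"][235:325,240:350]])
cv2.imwrite("pics/rec.png",cv2.resize(red,None,fx=3.5,fy=3.5,interpolation=cv2.INTER_CUBIC)[...,::-1])
for n in cs:
    P=cloud(cs[n]); print(n,"floor",circ(band(P,(579,-344),34,8,15)),"rect",rect(band(P,(579,-292),125,17,24,cs[n]["frame"],lambda a:(a[...,0]>a[...,2]+20)&(a[...,0]<140))))
    print("low",circ(band(P,(560,110),45,41,49)))
E
```

```text
t 12.26 tcp [ 579.1 -344.6   70.2] w 56.9 gf 20.0 F [-0.4  1.   1.3]
t 14.45 tcp [572.3 -42.6 156. ] w 56.9 gf 20.0 F [-0.6  0.9 -1.5]
scene floor (array([ 581.9, -343.1]), 66.3, 229, array([ 580.3, -344.4,   13.1])) rect (array([ 577.9, -291.5]), array([112.8, 212.8]), 0.7, 1164)
low (array([557.9, 112.7]), 73.3, 202, array([558.7, 108.3,  45.7]))
side floor (array([ 579.9, -342.5]), 66.7, 324, array([ 580. , -342.7,   12. ])) rect (array([ 577.9, -298.2]), array([204.6, 105.6]), 90.0, 348)
low (array([551.3, 107.8]), 63.6, 70, array([544.2, 107.7,  45.1]))
```

View pics/rec.png

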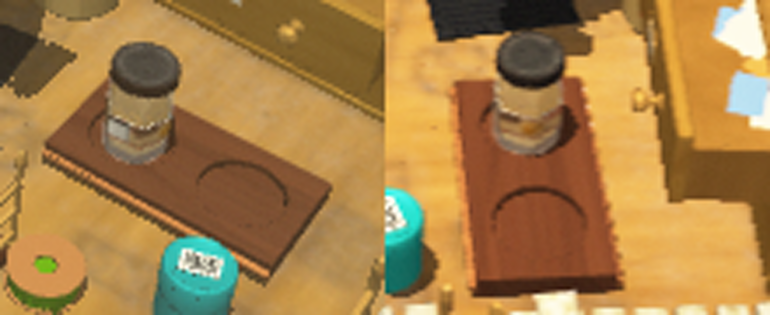

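The crop shows the empty recess0, at about (243,190) in the left half and (540,210) in the right half, with the jar undisturbed. Next I'll set the tall tin on the mat and measure the recess with the wrist camera.

```bash
python3 - <<'E'
from h import *
import pickle
go((572,-41.4,100)); place(572,-41.4,4+52); go((572,-41.4,130),250)
w1=None
arm.reach(tcp((600,-344,290),DOWN),DOWN); arm.sleep(.2)
c=cap("wrist"); pickle.dump(c,open("w1.pkl","wb")); st()
cv2.imwrite("pics/w1.png",c["frame"][...,::-1])
P=cloud(c); print("floor",circ(band(P,(579,-344),34,8,16)), "counter",np.nanmedian(band(P,(500,-420),25,-10,10)[:,2]))
hi=band(P,(579,-344),60,17,26); r=np.hypot(*(hi[:,:2]-[579,-344]).T); print("rim pts",len(hi),np.median(hi[:,2]))
print("jar",circ(band(P,(579,-241),40,97,108)))
print("rect",rect(band(P,(579,-292),125,16,25)))
E
```

```text
t 15.66 tcp [572.1 -41.3  62. ] w 56.7 gf 20.0 F [0.9 0.3 3.6]
hit True
t 18.47 tcp [ 600.3 -342.9  295.6] w 87.0 gf 0.0 F [0.1 0.5 0.1]
floor (array([ 579., -344.]), 68.0, 1721, array([ 578.3, -344. ,   11.7])) counter -2.18672514939146
rim pts 3276 19.68913861933111
jar (array([ 579.6, -242.1]), 57.1, 1881, array([ 578.7, -242.7,  101.6]))
rect (array([ 554.4, -292.9]), array([160.7, 212.4]), 0.4, 6640)
```

View pics/w1.png

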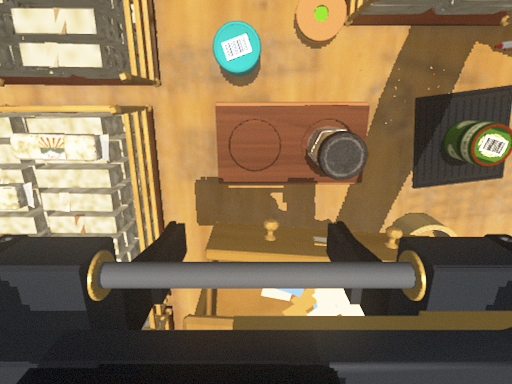

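The wrist view shows the empty recess at (255,145), radius about 26 px, with board corners from (216,102) to (370,185). The jar is at (340,150) and the tall green tin is on the mat at (480,143). I'll measure these now.

```bash
python3 - <<'E'
from h import *
import pickle
c=pickle.load(open("w1.pkl","rb")); P=cloud(c); g=c["frame"]
F=band(P,(579,-344),48,6,15.5); F=F[np.hypot(*(F[:,:2]-[579,-344]).T)<44]; print("floor",circ(F),rect(F), "pct x",np.percentile(F[:,0],[.5,99.5]),"y",np.percentile(F[:,1],[.5,99.5]))
hsv=cv2.cvtColor(g,cv2.COLOR_RGB2HSV); m=((hsv[...,1]>120)&((hsv[...,0]<12)|(hsv[...,0]>172))&(hsv[...,2]<170)).astype(np.uint8)
m[:95]=0;m[190:]=0;m[:,:205]=0;m[:,380:]=0
n,l,s,_=cv2.connectedComponentsWithStats(cv2.morphologyEx(m,cv2.MORPH_OPEN,np.ones((3,3)))); k=1+s[1:,4].argmax(); print("bbox",s[k])
ys,xs=np.where(l==k); pts=np.array([ray(c,u,v,20) for u,v in zip(xs,ys)]); print("board by ray",rect(pts))
# recess outline: dark ring
print("tall tin lid wrist",circ(band(P,(572,-41),40,58,69)))
cg=cv2.GaussianBlur(cv2.cvtColor(g,cv2.COLOR_RGB2GRAY),(3,3),1)
h=cv2.HoughCircles(cg[100:190,205:300],cv2.HOUGH_GRADIENT,1,50,param1=60,param2=8,minRadius=22,maxRadius=30); print(h)
if h is not None:
    u,v,_=h[0,0]; print(ray(c,u+205,v+100,20))
E
```

```text
floor (array([ 580. , -344.9]), 74.0, 2041, array([ 579.6, -344.8,   11.8])) (array([ 580.4, -344.5]), array([72.8, 72.6]), 88.9, 2041) pct x [544.31434005 615.40856438] y [-380.5594763  -309.52608422]
bbox [ 217  106  103   76 5660]
board by ray (array([ 578.2, -324. ]), array([106.5, 148.1]), 0.1, 5660)
tall tin lid wrist (array([571.5, -42.2]), 57.2, 1582, array([571.1, -44.7,  63.3]))
[[[49.5 44.5 27.2]]]
[ 577.67916463 -345.1788308    20.        ]
```

```bash
python3 - <<'E'
from h import *
arm.reach(tcp((585,110,260),DOWN),DOWN); arm.sleep(.2)
c=cap("wrist"); P=cloud(c); Q=band(P,(560,110),48,39,51); q=circ(Q); print("low",q)
x,y=q[0]
assert abs(x-560)<6 and abs(y-110)<6 and abs(q[1]-67)<5
pick(x,y,43.5,20)
go((x,y,200),250)
arm.reach(tcp((579.7,-344.8,180),DOWN),DOWN)
go((579.7,-344.8,80),150)
hit=arm.movel(tcp((579.7,-344.8,53),DOWN),feed=25,guard=4); st(); print("hit",hit)
E
```

```text
low (array([560.3, 110.2]), 67.2, 2252, array([559.2, 110.1,  44. ]))
t 22.38 tcp [560.6 110.4  50.1] w 66.8 gf 20.0 F [-0.3  0.6  3.9]
t 26.51 tcp [ 579.4 -344.7   62.1] w 66.8 gf 20.0 F [-0.6 -0.   4.8]
hit True
```

It seated at z = 56, which is the floor rather than the rim. I'll release, check it, then measure the scanner.

```bash
python3 - <<'E'
from h import *
import pickle
effector.gripper_to(82); go((579.7,-344.8,130),150); arm.reach(tcp((600,-300,290),DOWN),DOWN); arm.sleep(.1)
c=cap("wrist");P=cloud(c); print("low",circ(band(P,(579.7,-344.8),45,52,62)),"z99",np.percentile(band(P,(579.7,-344.8),30,50,70)[:,2],[1,99])); print("jar",circ(band(P,(579.6,-242),40,97,108)))
arm.reach(tcp((600,240,330),DOWN),DOWN); arm.sleep(.2)
c2=cap("wrist");P=cloud(c2); pickle.dump((c,c2),open("w2.pkl","wb")); st()
cv2.imwrite("pics/w2.png",np.hstack([c["frame"][:240:,::1],c2["frame"][:240]])[...,::-1][:, :,:] if 0 else cv2.resize(np.vstack([c["frame"][:230],c2["frame"][:300]]),None,fx=1.1,fy=1.1)[...,::-1])
H=band(P,(555,240),75,140,205); print("head",rect(H)); 
Bk=band(P,(565,240),60,57,67); print("block",rect(Bk)); print("plate",rect(band(P,(560,240),90,8,24)))
for z0 in range(150,205,8):
    q=H[(H[:,2]>=z0)&(H[:,2]<z0+8)]
    if len(q): print(z0,len(q),"x",np.percentile(q[:,0],[2,98]).round(1),"y",np.percentile(q[:,1],[2,98]).round(1))
# sides of head top: fit axis
T=H[(H[:,0]>560)&(H[:,2]>168)]
for xx in range(505,605,10):
    q=H[abs(H[:,0]-xx)<5]
    if len(q): q=q[q[:,2]>q[:,2].max()-12]; print(xx,len(q),q[:,1].min().round(1),q[:,1].max().round(1),np.median(q[:,2]).round(1))
E
```

```text
low (array([ 579.2, -344.5]), 67.2, 2055, array([ 578.2, -344.2,   55.9])) z99 [53.78603104 58.65700741]
jar (array([ 579.7, -242. ]), 57.2, 1871, array([ 578.7, -242.3,  101.5]))
t 30.83 tcp [600.3 239.3 336. ] w 82.1 gf 0.0 F [0.5 0.1 0.7]
head (array([554.4, 242.2]), array([ 51.8, 102. ]), 84.6, 4344)
block (array([0., 0.]), array([0., 0.]), 0.0, 0)
plate (array([572.8, 241.1]), array([ 95.9, 118.9]), 84.8, 1167)
150 29 x [502.7 507.1] y [224.8 269.7]
158 61 x [502.9 508.9] y [223.4 270.1]
166 476 x [505.3 604.9] y [218.1 263.4]
174 1422 x [508.3 594.8] y [221. 264.]
182 1617 x [509.5 561.7] y [224.1 264.5]
190 739 x [511.4 524.8] y [222.1 269.2]
505 71 222.4 257.0 182.7
515 561 219.8 271.6 192.5
525 533 220.8 270.7 189.8
535 482 221.8 266.1 186.3
545 441 221.6 265.4 184.6
555 423 220.2 264.1 182.9
565 389 219.9 263.4 180.7
575 398 218.5 262.8 178.6
585 354 217.0 262.1 176.5
595 341 216.8 260.4 173.5
```

View pics/w2.png

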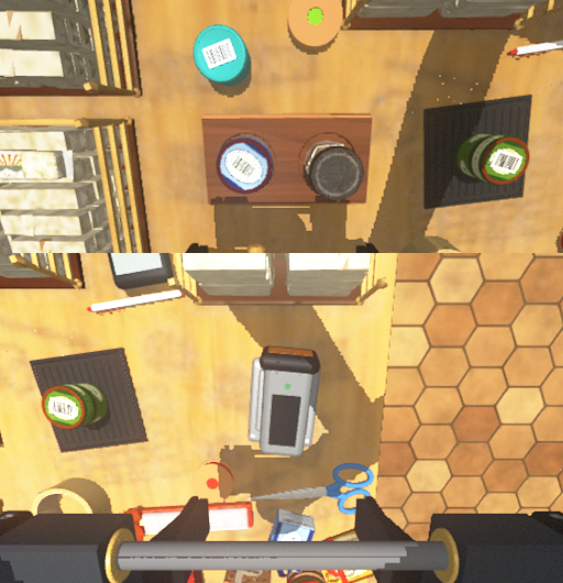

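The wrist view shows the low tin flat in recess0 at (245,165), the jar at (335,170), and the tall tin on the mat at (505,160). The scanner head spans (250,345) to (318,455) in the lower half. Scanner grip is (560.7,241.8,160) with yaw -5.2°, and the head-top height of 180.7 mm matches what is expected. Now I'll choose the tilt and the hold pose.

```bash
cat >> h.py <<'E'
GRIP=np.array([560.7,241.8,160.]); YAW0=-5.2; LID=np.array([571.8,-41.8,64.])
def Gr(yaw,down): return R.from_euler('z',yaw,degrees=True)*R.from_euler('y',-down,degrees=True)
def Tt(al):
    a=np.radians(al); z=np.array([-np.sin(a),0,-np.cos(a)]); y=np.array([0,1.,0]); return R.from_matrix(np.stack([np.cross(y,z),y,z],1))
def sc(g,yaw,dn,al):
    o=(Gr(yaw,dn)*Tt(al)).as_rotvec(); return tcp(g,o),o
def fin(yaw,dn,d=100): return LID-(56+d)*Gr(yaw,dn).apply([-1,0,0])
E
python3 - <<'E'
from h import *
for al in(20,25,30,35):
    q0=solver.ik(*sc(GRIP,YAW0,-12,al)); q1=solver.ik(*sc(GRIP+[0,0,110],YAW0,-12,al)); print(al,np.round(q0,2),np.round(q1,2))
    for yaw in(10,20,30,40):
        for dn in(80,85):
            q=solver.ik(*sc(fin(yaw,dn),yaw,dn,al)); m=solver.ik(*sc((570,90,290),(yaw+YAW0)/2,35,al)); print("  ",yaw,dn,None if q is None else np.round(q,2),"mid",None if m is None else np.round(m,2))
E
```

```text
20 [ 0.51  0.68  0.32 -0.31 -1.68 -2.13] [ 0.51  0.61  0.46 -0.32 -1.89 -2.2 ]
   10 80 [-0.22  0.15 -0.4  -1.55 -0.34  0.19] mid [ 0.49  0.15 -0.27  0.14 -0.92 -2.1 ]
   10 85 [-0.37  0.16 -0.48 -1.83 -0.51  0.55] mid [ 0.49  0.15 -0.27  0.14 -0.92 -2.1 ]
   20 80 [-0.26  0.18 -0.36 -1.45 -0.53  0.2 ] mid [ 0.48  0.15 -0.26  0.11 -0.92 -1.98]
   20 85 [-0.39  0.2  -0.42 -1.64 -0.66  0.45] mid [ 0.48  0.15 -0.26  0.11 -0.92 -1.98]
   30 80 [-0.3   0.22 -0.31 -1.37 -0.71  0.24] mid [ 0.47  0.15 -0.25  0.08 -0.92 -1.87]
   30 85 [-0.41  0.24 -0.36 -1.51 -0.82  0.42] mid [ 0.47  0.15 -0.25  0.08 -0.92 -1.87]
   40 80 [-0.33  0.27 -0.25 -1.29 -0.88  0.27] mid [ 0.46  0.15 -0.24  0.05 -0.93 -1.75]
   40 85 [-0.42  0.29 -0.28 -1.4  -0.97  0.42] mid [ 0.46  0.15 -0.24  0.05 -0.93 -1.75]
25 [ 0.5   0.72  0.38 -0.35 -1.77 -2.13] [ 0.49  0.65  0.52 -0.37 -1.98 -2.21]
   10 80 [-0.01  0.14 -0.4  -1.08 -0.17 -0.39] mid [ 0.47  0.19 -0.19  0.08 -1.04 -2.04]
   10 85 [-0.23  0.13 -0.42 -1.55 -0.35  0.19] mid [ 0.47  0.19 -0.19  0.08 -1.04 -2.04]
   20 80 [-0.14  0.16 -0.34 -1.2  -0.43 -0.1 ] mid [
[... 1264 characters left out ...]
.43 -1.96 -2.14] [ 0.46  0.73  0.63 -0.48 -2.15 -2.24]
   10 80 None mid [ 0.44  0.27 -0.03  0.   -1.26 -1.97]
   10 85 None mid [ 0.44  0.27 -0.03  0.   -1.26 -1.97]
   20 80 [ 0.06  0.15 -0.38 -0.65 -0.34 -0.74] mid [ 0.44  0.27 -0.03  0.   -1.26 -1.88]
   20 85 [-0.04  0.13 -0.37 -0.93 -0.38 -0.42] mid [ 0.44  0.27 -0.03  0.   -1.26 -1.88]
   30 80 [-0.05  0.18 -0.29 -0.82 -0.55 -0.41] mid [ 0.44  0.27 -0.03  0.   -1.26 -1.79]
   30 85 [-0.15  0.17 -0.3  -1.01 -0.6  -0.17] mid [ 0.44  0.27 -0.03  0.   -1.26 -1.79]
   40 80 [-0.12  0.22 -0.22 -0.87 -0.74 -0.2 ] mid [ 0.44  0.27 -0.03  0.   -1.26 -1.7 ]
   40 85 [-0.21  0.22 -0.24 -1.02 -0.79 -0.02] mid [ 0.44  0.27 -0.03  0.   -1.26 -1.7 ]
```

```bash
python3 - <<'E'
from h import *
AL=30
p,o=sc(GRIP,YAW0,-12,AL); z=R.from_rotvec(o).apply([0,0,1])
effector.gripper_to(75); arm.reach(p-95*z,o); arm.movel(p,feed=80); st()
effector.gripper_to(30,50); st()
up=p+[0,0,60]
arm.movel(p+[0,0,45],feed=60); st()
arm.movel(p+[0,0,120],feed=150); st()
c=cap("scene"); cv2.imwrite("pics/s3.png",cv2.resize(c["frame"][60:300,120:420],None,fx=2.5,fy=2.5)[...,::-1])
E
```

```text
t 33.34 tcp [565.1 241.4 164.8] w 74.9 gf 0.0 F [-0.1 -0.3 -0.1]
t 33.98 tcp [564.7 241.5 164.4] w 44.0 gf 50.0 F [-0.4  0.7  0.1]
t 34.88 tcp [564.5 241.4 209.1] w 43.7 gf 50.0 F [ 0.3 -0.1 -2.6]
t 35.53 tcp [564.3 241.5 283.5] w 43.6 gf 50.0 F [-0.3 -0.3 -2.9]
```

View pics/s3.png

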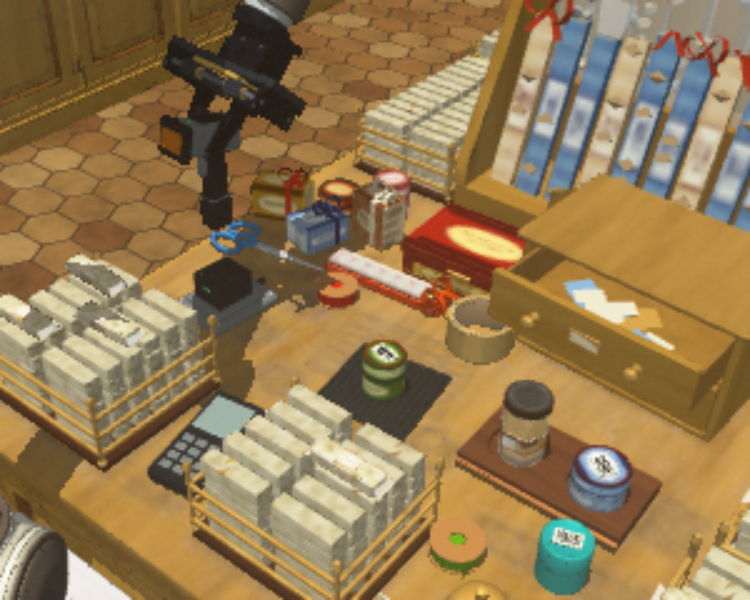

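The scanner is free of the dock and hangs upright at (210,150). The tall tin is on the mat at (385,370) and the low tin is in the recess at (600,480). Now I'll turn the nose down and move over the lid.

```bash
python3 - <<'E'
from h import *
import pickle
AL,Y,D=30,35,83
for n in("scene","side"):
    c=cap(n); P=cloud(c); print("tall",circ(band(P,LID,40,59,70)))
arm.reach(*sc((570,110,300),12,30,AL)); st()
arm.reach(*sc(fin(Y,D,170),Y,D,AL)); st()
p,o=sc(fin(Y,D),Y,D,AL); arm.movel(p,feed=80,ori=o); arm.sleep(.5); st()
cs={n:cap(n) for n in("scene","side","wrist")}; pickle.dump(cs,open("c4.pkl","wb"))
a=cv2.resize(cs["scene"]["frame"][100:280,190:390],None,fx=2,fy=2);b=cv2.resize(cs["side"]["frame"][100:280,180:380],None,fx=2,fy=2)
w=cs["wrist"]["frame"]; w=cv2.resize(w,(280,210)); pad=np.zeros((210,800,3),np.uint8); pad[:,:280]=w
cv2.imwrite("pics/f.png",np.vstack([np.hstack([a,b]),pad])[...,::-1])
E
```

```text
tall (array([571. , -40.4]), 60.6, 183, array([570. , -42.2,  65. ]))
tall (array([571.3, -41.9]), 58.7, 163, array([571.8, -44.1,  63.6]))
t 36.47 tcp [569.7 110.4 305.4] w 43.4 gf 50.0 F [-0.4 -0.5 -2.7]
t 37.89 tcp [590.9 -28.4 291.1] w 43.6 gf 50.0 F [-0.1  0.1 -2.7]
t 39.42 tcp [583.4 -33.6 222.5] w 43.7 gf 50.0 F [ 0.1  0.1 -1.7]
```

View pics/f.png

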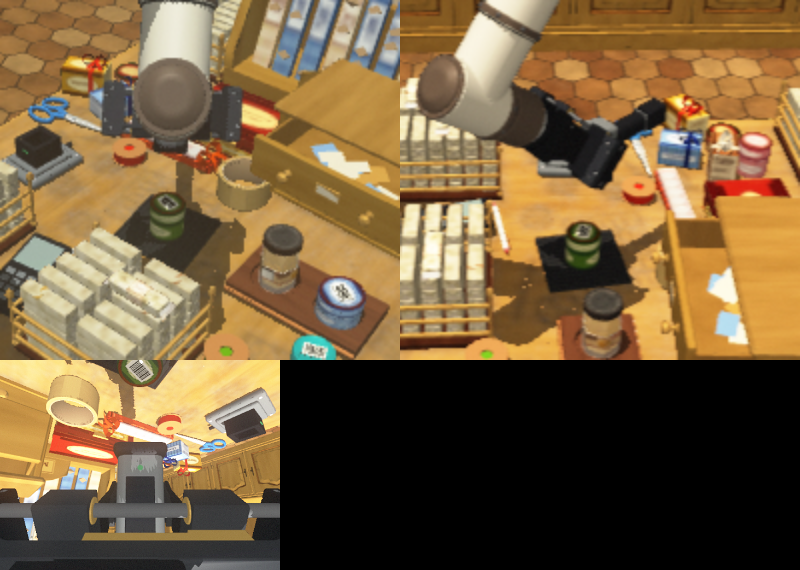

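The final views show the scanner nose-down over the tall tin, held clear, with the head at (140,470) in the wrist view. I'll check for slip in the grip by fitting the head-top plane, and check where the sight line lands.

```bash
python3 - <<'E'
from h import *
import pickle
cs=pickle.load(open("c4.pkl","rb")); c=cs["wrist"]; P=cloud(c); s=get_state()
T=R.from_rotvec(s["eef_rot"]); print("target",sc(fin(35,83),35,83,30)[0].round(1),"got",s["tool_pos"].round(1))
Q=(P-s["tool_pos"]-6*T.apply([0,0,1])); 
G=T*Tt(30).inv(); L=G.inv().apply(Q.reshape(-1,3)).reshape(Q.shape)   # in nominal grip frame
m=(abs(L[...,1])<18)&(abs(L[...,2]-21)<15)&(L[...,0]>-38)&(L[...,0]<-8); q=L[m]; print(len(q),q.mean(0).round(1))
A=np.c_[q[:,0],q[:,1],np.ones(len(q))]; k,res,_,_=np.linalg.lstsq(A,q[:,2],rcond=None); print("slope x,y (deg)",np.degrees(np.arctan(k[:2])).round(2),"z0",k[2].round(1))
m=(abs(L[...,1])<30)&(abs(L[...,2])<40)&(L[...,0]>-75)&(L[...,0]<-36); q=L[m]; print("nose x",np.percentile(q[:,0],[0.5,50]).round(1),"y",np.percentile(q[:,1],[1,99]).round(1),"z",np.percentile(q[:,2],[1,99]).round(1))
sg=G.apply([-1,0,0]); w=s["tool_pos"]+6*T.apply([0,0,1])+56*sg; print("window",w.round(1),"sight",sg.round(3),"dist",round((w[2]-64)/-sg[2],1),"hit",(w+sg*(w[2]-64)/-sg[2]).round(1))
print("lid wrist",circ(band(P,LID,40,58,69)) if len(band(P,LID,40,58,69)) else None)
# same from the first grasped lidless reference: head side cams
for n in("scene","side"):
    L2=G.inv().apply((cloud(cs[n])-(s["tool_pos"]+6*T.apply([0,0,1]))).reshape(-1,3)); h=L2[(abs(L2[:,1])<24)&(L2[:,2]<-30)&(L2[:,2]>-165)&(abs(L2[:,0])<70)]
    if len(h)>20: k=np.polyfit(h[:,2],h[:,0],1); print(n,"handle",len(h),"angle vs head up",np.degrees(np.arctan(k[0])).round(1),"z",h[:,2].min().round(0))
E
```

```text
target [583.4 -33.6 222.4] got [583.5 -33.7 222.5]
4196 [-22.7   0.1  23.4]
slope x,y (deg) [2.45 0.57] z0 24.4
nose x [-52.4 -43.8] y [-23.7  25. ] z [15.5 27.2]
window [581.8 -34.8 163.3] sight [-0.1   -0.07  -0.993] dist 100.0 hit [571.8 -41.8  64. ]
lid wrist (array([571.4, -41.6]), 57.0, 3466, array([573.9, -40. ,  63.5]))
side handle 320 angle vs head up -11.4 z -134.0
```

```bash
python3 - <<'E'
from h import *
import pickle
cs=pickle.load(open("c4.pkl","rb")); s=get_state(); T=R.from_rotvec(s["eef_rot"]); G=T*Tt(30).inv(); g0=s["tool_pos"]+6*T.apply([0,0,1])
loc=lambda c:G.inv().apply((cloud(c)-g0).reshape(-1,3))
L=loc(cs["wrist"])
for x in range(-60,40,6):
    q=L[(abs(L[:,0]-x)<3)&(abs(L[:,1])<15)&(abs(L[:,2]-22)<14)]
    if len(q)>5: print(x,len(q),np.median(q[:,2]).round(1),end=" | ")
print()
# reference: docked, from the wrist view before grasp
c2=pickle.load(open("w2.pkl","rb"))[1]; L=Gr(YAW0,-12).inv().apply((cloud(c2)-GRIP).reshape(-1,3))
for x in range(-60,48,6):
    q=L[(abs(L[:,0]-x)<3)&(abs(L[:,1])<15)&(abs(L[:,2]-22)<14)]
    if len(q)>5: print(x,len(q),np.median(q[:,2]).round(1),end=" | ")
print()
L=loc(cs["side"])
for z in range(-135,-30,12):
    q=L[(abs(L[:,2]-z)<6)&(abs(L[:,1])<24)&(abs(L[:,0])<70)]
    if len(q): print(z,len(q),"x",np.percentile(q[:,0],[5,95]).round(1),"y",np.percentile(q[:,1],[5,95]).round(1))
L=loc(cs["side"]); q=L[(abs(L[:,1])<35)&(abs(L[:,2])<40)&(L[:,0]<-40)&(L[:,0]>-90)]; print("side nose",len(q), q.min(0) if len(q) else 0,q.max(0) if len(q) else 0)
E
```

```text
-54 144 24.8 | -48 615 26.0 | -42 760 24.7 | -36 665 23.1 | -30 683 23.3 | -24 715 23.1 | -18 711 24.0 | -12 744 24.3 | -6 791 24.2 | 0 750 24.2 | 6 122 24.2 | 18 728 24.2 | 24 884 24.2 | 30 114 24.0 | 
-54 239 20.3 | -48 220 23.6 | -42 184 21.8 | -36 197 20.7 | -30 192 20.7 | -24 188 20.7 | -18 189 21.5 | -12 177 21.6 | -6 166 21.7 | 0 168 21.6 | 6 161 21.7 | 12 153 21.8 | 18 151 21.7 | 24 142 21.7 | 30 135 21.0 | 36 122 20.4 | 42 43 19.0 | 
-135 2 x [30.3 31.4] y [-11.7  -8.7]
-123 31 x [24.3 54.9] y [-14.   10.8]
-111 46 x [24.6 53.1] y [-15.3  12.2]
-99 44 x [19.7 50.7] y [-14.5  11.6]
-87 48 x [16.8 48.5] y [-13.   14.7]
-75 37 x [16.7 44.9] y [-12.9   7.8]
-63 35 x [15.1 39.9] y [-12.7   7.6]
-51 38 x [13.2 37.7] y [-12.4  11.3]
-39 30 x [13.6 35.6] y [-12.9   7.8]
side nose 13 [-49.89272352 -25.91286927 -20.79787669] [-40.55013146  23.41664625  24.72760231]
```

The head profile matches the docked reference, so nothing slipped. The sight line lands on the lid centre from 100 mm.

```bash
python3 -c "
from h import *
st(); print(finish_job())"
```

```text
t 39.57 tcp [583.5 -33.7 222.5] w 43.5 gf 50.0 F [-0.3  0.4 -3.5]
the job is handed in; nothing more can be done
None
```

I handed the job in at about 40 s: the tall tin stands in the middle of the mat, the low tin sits flat in its old recess, the honey jar was left alone, and the scanner is held nose-down (7° off vertical) about 100 mm above the middle of the tall tin's lid, touching nothing.

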